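Set the white kitchen timer to its orange side

ROBOT

A 6-joint arm with a two-finger parallel gripper is mounted at the origin on the work surface. World frame = base frame: x ahead of the robot, y to its left, z up, the work surface at z = 0. Lengths are in m, angles in rad, forces in N, time in s.
With the tool pointing down it reaches from about 0.325 to 0.9 m from the base axis. Payload 6.1 kg.
Tool frame: the origin (TCP) lies midway between the tips of the shut fingers; the grasp point (between the pads) lies 19 mm behind it (env.hold_point_z is the distance from the TCP to the grasp point, in m); z points along the fingers, y is the line along which they close (so a half turn about z gives the same grasp; the last joint's range is limited). The gripper opens to 87 mm and grips with 3 to 60 N. Pads are 19 mm wide; open, the fingers measure 117 mm over their backs; the gripper's body (75 mm by 190 mm) begins 51 mm behind the grasp point.
Start: joints at [-1.399, 0.22, 1.526, -0, 1.395, -0.126], TCP at [0.183, -0.597, 0.223] pointing down, gripper open.
Joint ranges: [-2.98, 2.98], [-0.91, 2.08], [0.09, 2.57], [-1.24, 4.39], [0.2, 2.65], [-2.68, 2.68]. Speed limits (rad/s): [2.57, 2.57, 3.01, 3.14, 3.14, 3.14].

INTERFACE

Orientations are given as a unit quaternion [w, x, y, z].
In Python, from rig import telemetry, cams, workorder, spotter, env gives the robot as it stands. The module is installed in compiled form; this text tells all that it offers.
- The arm moves only by the tool drive_tool, never from a script. Its arguments are lists of equal length, an entry for each row: "offset": the shift along the tool's x, y, z in units of 30 mm (1.0 is 30 mm), a list of three; "yaw": the turn about the tool's z in degrees; "claw": the finger opening in mm, from 0 to 87. A call has 1 to 20 rows; each row shifts and turns the commanded pose from where the row before left it, along the tool's axes as they then stand; what a row does not reach is not made up. A row lasts 1/12 s, in which the tool goes at most 41.7 mm and 7.16 degrees, less where a joint would pass 70% of its speed; a pose out of reach is approached as far as the arm can. A call is refused whole if a number of a shift passes 1 or a number of a turn 7.16, either way. A call with a gripper value outside its range is refused whole. The fingers move at their own pace and stop on an object; "newtons" is the grip in N (left out, the last holds). Time passes only in rows, so rows that do not move let the fingers close. It gives the time, the measured TCP pose, the force, the opening and the grip force at its end, in the units of the state.
- telemetry.get_state(): the state, without advancing time (a new reading comes with each control period).
- cams.grab_frame(name): name is "side" or "top" or "wrist"; returns a dict with "frame" (400x640x3 uint8, red, green, blue), "depth" (400x640 float32, m along the optical axis (not along the pixel's ray), 0 where there is no reading), "fx", "fy", "cx", "cy" (pixels), "k1" (the pictures are not rectified: a ray, as slopes to the right and down, at radius r is drawn at 1 + k1 r^2 times it, then the intrinsics apply), "extrinsics" (4x4, takes a point from camera to world coordinates). Camera axes: x right, y down, z forward; pixel columns grow to the right and rows downward; lengths in m; the calibration is good to about 2 mm. A picture is of the moment at which its call begins.
- workorder.finish_job(): hands the job in; it is judged then, once.
Trained networks look in the newest picture that a camera, given by its name, has taken for a name from the list of things; names that differ only in an ending like _2 or _b are one class to them, and where a whole thing is asked for, a point or a joint stands for the part that bears it (a point fixed in the world has none). Each returns a list of dicts, best first, with "conf" (0 to 1); they miss things now and then, are a little off and sometimes report something else, mostly with a low value. They report only what shows in the picture. A call takes as long as a camera call.
- spotter.regions_of(camera, name): "mask" (400x640 bool, what is visible of it) and "box" ([left, top, right, bottom] in pixels, round what is visible of it).
The state is a dict: "time": time; "q": joint angles; "joint_velocities": joint speeds; "effort": joint torques, N m; "ee_pos": TCP position; "ee_rot": TCP orientation; "ft_force": force on the tool from outside, world axes, zero at the start; "torque": the same for the moment, N m; "width": opening from 0.0 (shut) to 1.0 (fully open); "finger_force": force on a finger pad.
Only numpy, scipy, OpenCV 4.12 (cv2) and the standard library are available. Lean on these libraries where they do the work, as an engineer would, in place of code of your own. Each camera call takes 0.05 s, during which the arm holds its last target. There are 200 camera calls.

TASK

Start the dessert countdown: turn the white six-sided kitchen timer over by one side so that its flat with the orange panel faces straight up, and leave it lying flat on the counter, let go, within a hand's width of where it was. Do not disturb the black timer or the blue cup.

Things in the scene. Friction and masses are not known exactly. Their poses are not given: they have to be found in the camera images.
- white_timer: White hexagonal-prism kitchen timer, 100 to 210 g, 50 mm across flats (58 across corners), a different coloured panel on each flat. Lies on a flat on the counter (height 0), blue panel up, orange panel on the next flat, on the side away from the robot. Origin: the prism's centre, 25 mm above the counter. y axis: along the prism, through its two bare parallel end faces, 52 mm apart.
- white_timer_orange (a point): Centre of the white timer's orange flat, 25 mm from the prism's centre. z axis: straight out of that flat (60 degrees from vertical at the start, vertical when done, the point then 50 mm above the counter). y axis: along the prism.
- dark_timer: Black timer of the same shape, size and panel colours as the white one, lying on the counter at least 150 mm from it; origin at its centre. To be left alone.
- cup: Blue ceramic cup without handle, 76 mm across, 90 mm high, standing on the counter to the robot's left; origin at the centre of its underside. To be left alone. (Farther off than the timers, beyond about x = 0.72 m, is a fixed tray with plates stacked up to 65 mm high.)

How it is judged:
At the end, for the whole second after the job is handed in: The white timer lies still, flat on the counter with its orange flat facing up (within 10 degrees), its centre within 100 mm of where it started (angle between white_timer_orange's own z axis and vertical below 0.175 rad and height (world z) of white_timer_orange between 0.045 and 0.055 m and height (world z) of white_timer below 0.03 m and distance of white_timer from where it was at the start of the episode below 0.1 m and linear speed of white_timer below 0.02 m/s and angular speed of white_timer below 0.2 rad/s); the robot touches nothing.
It fails at once if the black timer is moved by more than 20 mm (distance of dark_timer from where it was at the start of the episode above 0.02 m).
It fails at once if the blue cup is moved by more than 20 mm (distance of cup from where it was at the start of the episode above 0.02 m).
It also fails if it takes over 38 s, if anything falls off the work surface, if the arm or the gripper's body presses on something with over 40 N, if the wrist force passes 120 N, or if a joint passes its speed limit or range.

## Working session

There is one attempt and no reset: what is moved stays moved. The work goes in short steps, Python scripts to look and compute and a tool call to move; the robot and the scene stay as the last step left them, time stands still between calls to the robot, and variables do not carry over. Pictures are saved under pics/ and viewed, at most 10 in all, crops included, and the job is handed in when it is done.

Besides the shell and the picture viewer there is one more tool, called as name([rows], argument=value, ...), one row to a line, values as JSON. drive_tool: Moves the arm, as the interface text tells. Its arguments: {"type":"object","properties":{"offset":{"type":"array","items":{"type":"array","items":{"type":"number"}}},"yaw":{"type":"array","items":{"type":"number"}},"claw":{"type":"array","items":{"type":"number"}},"newtons":{"type":"number"}},"required":["offset","yaw","claw"]}

```bash
mkdir -p pics; cat > h.py <<'E'
import numpy as np, cv2
from rig import telemetry, cams, workorder, spotter, env
def cloud(f):
    h,w=f["depth"].shape
    u,v=np.meshgrid(np.arange(w),np.arange(h))
    K=np.array([[f["fx"],0,f["cx"]],[0,f["fy"],f["cy"]],[0,0,1.]])
    x=(u-f["cx"])/f["fx"]; y=(v-f["cy"])/f["fy"]
    xd,yd=x.copy(),y.copy()
    for _ in range(8):
        s=1+f["k1"]*(x*x+y*y); x,y=xd/s,yd/s
    d=f["depth"]; P=np.stack([x*d,y*d,d,np.ones_like(d)],-1)
    W=(P@np.array(f["extrinsics"]).T)[...,:3]; W[d==0]=np.nan
    return W
def save(f,n): cv2.imwrite(f"pics/{n}.png",f["frame"][...,::-1])
E
python3 - <<'E'
from h import *
for c in ("top","side"):
    f=cams.grab_frame(c); save(f,c+"0"); W=cloud(f)
    for n in ("white_timer","dark_timer","cup"):
        for r in spotter.regions_of(c,n)[:2]:
            m=cv2.erode(r["mask"].astype(np.uint8),np.ones((3,3)))>0
            p=W[m]; p=p[~np.isnan(p).any(1)]
            print(c,n,round(r["conf"],2),r["box"],len(p), np.percentile(p,[2,50,98],axis=0).round(3).tolist() if len(p) else "")
            if n=="white_timer":
                t=p[p[:,2]>np.percentile(p[:,2],98)-.006]
                print(" top face",len(t),t.mean(0).round(4),cv2.minAreaRect((t[:,:2]*1000).astype(np.float32)))
E
cd pics; python3 -c "
import cv2;cv2.imwrite('both.png',cv2.resize(cv2.vconcat([cv2.imread('top0.png'),cv2.imread('side0.png')]),(480,600)))"
```

```text
top white_timer 0.67 [430.5, 190.3, 467.1, 222.2] 830 [[0.521, -0.178, 0.012], [0.546, -0.148, 0.048], [0.573, -0.124, 0.053]]
 top face 430 [ 0.5474 -0.1526  0.0505] ((547.6331176757812, -153.0489959716797), (34.95671463012695, 51.97336959838867), 12.19710636138916)
top dark_timer 0.7 [304.9, 166.9, 335.9, 198.0] 626 [[0.56, 0.077, 0.031], [0.583, 0.101, 0.049], [0.611, 0.126, 0.053]]
top cup 0.71 [143.7, 169.0, 193.7, 208.8] 1430 [[0.522, 0.358, 0.003], [0.56, 0.407, 0.049], [0.589, 0.427, 0.091]]
side white_timer 0.59 [318.2, 108.2, 346.7, 139.7] 511 [[0.524, -0.167, 0.007], [0.549, -0.129, 0.038], [0.575, -0.121, 0.051]]
 top face 176 [ 0.5509 -0.1448  0.0492] ((551.39306640625, -146.5054168701172), (35.95001220703125, 47.00076675415039), 13.226225852966309)
side dark_timer 0.97 [279.9, 175.8, 305.1, 213.7] 710 [[0.565, 0.086, 0.007], [0.587, 0.125, 0.043], [0.61, 0.134, 0.053]]
side cup 0.68 [243.9, 277.1, 301.5, 346.1] 2628 [[0.524, 0.363, 0.009], [0.559, 0.387, 0.06], [0.591, 0.433, 0.091]]
```

View pics/top0.png

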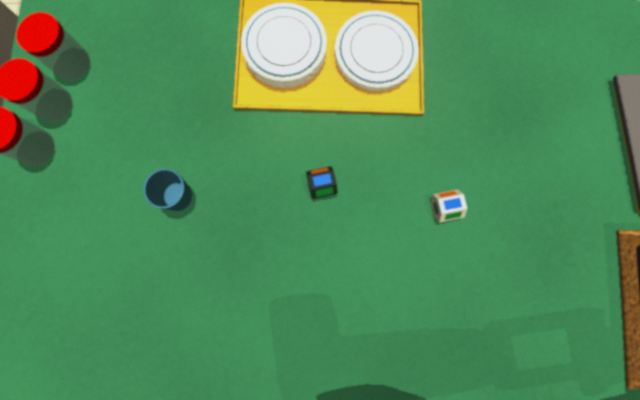

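View pics/side0.png

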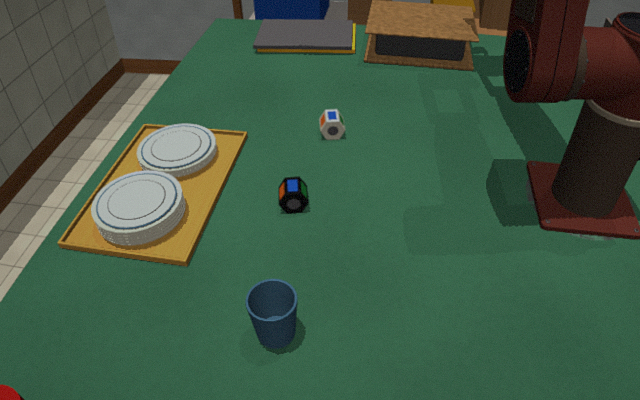

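The top view shows the white timer at about (450,206), with orange on the far (+x) side and its axis roughly along y. The side view shows it at (332,124), and the black timer and the cup are well clear. Next I'll work out the move to a point above it.

```bash
cat >> h.py <<'E'
from scipy.spatial.transform import Rotation as R
def toolmove(target,axis_deg):
    s=telemetry.get_state(); q=np.array(s["ee_rot"]); M=R.from_quat(q[[1,2,3,0]]).as_matrix()
    p=np.array(s["ee_pos"]); d=M.T@(np.array(target)-p)
    ya=np.degrees(np.arctan2(M[1,1],M[0,1]))
    t=(axis_deg-ya+90)%180-90
    print("t",s["time"],"pos",p.round(4),"M",M.round(3).tolist(),"toolshift/30mm",(d/.03).round(3),"yaw about tool z",-t,"q",np.round(s["q"],2),s["width"])
E
python3 -c "
from h import *
toolmove([.55,-.153,.2],102.2)"
```

```text
t 0.4 pos [ 0.1834 -0.5974  0.2224] M [[0.956, 0.293, -0.0], [0.293, -0.956, 0.0], [0.0, -0.0, -1.0]] toolshift/30mm [ 16.03  -10.575   0.75 ] yaw about tool z 4.864714581019825 q [-1.4   0.22  1.53  0.    1.39 -0.13] 0.9982825047299879
```

drive_tool([
  [0.8, -0.53, 0],
  [0.8, -0.53, 0],
  [0.8, -0.53, 0],
  [0.8, -0.53, 0],
  [0.8, -0.53, 0],
  [0.8, -0.53, 0],
  [0.8, -0.53, 0],
  [0.8, -0.53, 0],
  [0.8, -0.53, 0],
  [0.8, -0.53, 0],
  [0.8, -0.53, 0],
  [0.8, -0.53, 0],
  [0.8, -0.53, 0],
  [0.8, -0.53, 0],
  [0.8, -0.53, 0],
  [0.8, -0.53, 0],
  [0.8, -0.53, 0],
  [0.8, -0.53, 0],
  [0, 0, 0],
  [0, 0, 0],
], yaw=[0, 0, 0, 0, 0, 0, 0, 0, 0, 0, 0, 0, 0, 0, 0, 0, 0, 0, 0, 0], claw=[87, 87, 87, 87, 87, 87, 87, 87, 87, 87, 87, 87, 87, 87, 87, 87, 87, 87, 87, 87], newtons=3)

```text
time: 2.07
ee_pos: [0.513, -0.196, 0.2225]
ee_rot: [0.0, 0.989, 0.15, -0.0]
ft_force: [0.1, -0.4, -0.1]
width: 0.999
finger_force: 0.0
```

```bash
cat > look.py <<'E'
from h import *; import sys
toolmove([.55,-.153,.2],102.2)
f=cams.grab_frame("wrist"); save(f,sys.argv[1]); W=cloud(f)
for r in spotter.regions_of("wrist","white_timer")[:2]:
    m=cv2.erode(r["mask"].astype(np.uint8),np.ones((5,5)))>0
    p=W[m]; p=p[~np.isnan(p).any(1)]
    t=p[np.abs(p[:,2]-np.percentile(p[:,2],95))<.003]
    print(r["conf"],r["box"],np.percentile(p,[1,50,99],axis=0).round(3).tolist(),len(t),t.mean(0).round(4),cv2.minAreaRect((t[:,:2]*1000).astype(np.float32)),cv2.minAreaRect((p[:,:2]*1000).astype(np.float32)))
E
python3 look.py w1
```

```text
t 2.0667 pos [ 0.513  -0.196   0.2225] M [[0.955, 0.296, -0.0], [0.296, -0.955, -0.0], [-0.0, 0.0, -1.0]] toolshift/30mm [ 1.603 -1.003  0.75 ] yaw about tool z 5.032379498214823 q [-0.51  0.04  1.73 -0.    1.38  0.76] 0.9988598410035403
0.98 [262.4, 108.7, 315.5, 168.4] [[0.523, -0.178, 0.03], [0.552, -0.153, 0.05], [0.577, -0.127, 0.052]] 1544 [ 0.5501 -0.153   0.0503] ((549.966552734375, -153.21676635742188), (31.92646598815918, 49.73324966430664), 11.884636878967285) ((549.8269653320312, -153.22903442382812), (54.121219635009766, 49.74238967895508), 12.090777397155762)
```

View pics/w1.png

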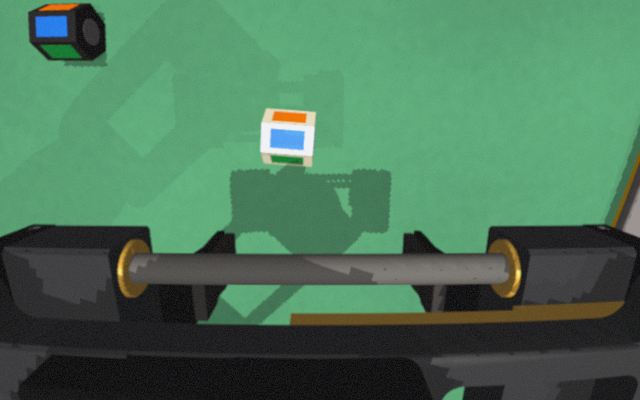

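The timer is at pixel (288,137) with orange facing away. Both views agree: centre (0.550, -0.153), top at 50 mm, axis at 102°. I'll grip its end faces lightly, about 16 mm towards the far side, then swing that point up and over so the timer pivots about its near bottom edge.

drive_tool([
  [0.71, -0.32, 0],
  [0.71, -0.32, 0],
  [0.71, -0.31, 0],
  [0, 0, 0],
  [0, 0, 1],
  [0, 0, 1],
  [0, 0, 1],
  [0, 0, 1],
  [0, 0, 0.8],
  [0, 0, 0.8],
  [0, 0, 0.6],
  [0, 0, 0.4],
  [0, 0, 0.2],
  [0, 0, 0],
], yaw=[0, 0, 0, 5, 0, 0, 0, 0, 0, 0, 0, 0, 0, 0], claw=[87, 87, 87, 87, 87, 87, 87, 87, 87, 87, 87, 87, 87, 87])

```text
time: 3.33
ee_pos: [0.564, -0.1516, 0.0174]
ee_rot: [-0.0, 0.995, 0.104, -0.001]
ft_force: [0.1, -0.3, 0.3]
width: 1.002
finger_force: 0.0
```

```bash
python3 -c "
from h import *
toolmove([.5657,-.1497,.008],102)"
```

```text
t 3.3333 pos [ 0.564  -0.1516  0.0174] M [[0.978, 0.208, -0.002], [0.208, -0.978, 0.001], [-0.002, -0.001, -1.0]] toolshift/30mm [ 0.069 -0.051  0.313] yaw about tool z -0.0067105226213470814 q [-0.4   0.36  1.78 -0.    1.01  0.96] 1.0015652915948987
```

drive_tool([
  [0.07, -0.05, 0.3],
  [0, 0, 0],
  [0, 0, 0],
  [0, 0, 0],
  [0, 0, 0],
  [0, 0, 0],
  [0, 0, 0],
  [0, 0, 0],
  [0, 0, 0],
  [0, 0, 0],
], yaw=[0, 0, 0, 0, 0, 0, 0, 0, 0, 0], claw=[87, 75, 65, 58, 54, 50, 48, 46, 46, 46], newtons=4)

```text
time: 4.17
ee_pos: [0.5671, -0.1491, 0.0099]
ee_rot: [-0.0, 0.994, 0.105, 0.0]
ft_force: [0.4, 0.6, 3.1]
width: 0.6
finger_force: 4.0
```

drive_tool([
  [-0.09, 0, -0.083],
  [-0.09, 0, -0.083],
  [-0.105, 0, -0.065],
  [-0.105, 0, -0.065],
  [-0.115, 0, -0.047],
  [-0.115, 0, -0.047],
  [0, 0, 0],
  [0, 0, 0],
], yaw=[0, 0, 0, 0, 0, 0, 0, 0], claw=[46, 46, 46, 46, 46, 46, 46, 46])

```text
time: 4.83
ee_pos: [0.5485, -0.1533, 0.0214]
ee_rot: [0.0, 0.994, 0.105, 0.0]
ft_force: [0.4, -0.8, -1.6]
width: 0.597
finger_force: 4.0
```

```bash
python3 - <<'E'
from h import *
a=cams.grab_frame("side"); b=cams.grab_frame("wrist")
A=cv2.resize(a["frame"][80:180,270:400],(520,400),interpolation=cv2.INTER_CUBIC)
cv2.imwrite("pics/s2.png",A[...,::-1])
E
```

```text
(no output)
```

View pics/s2.png

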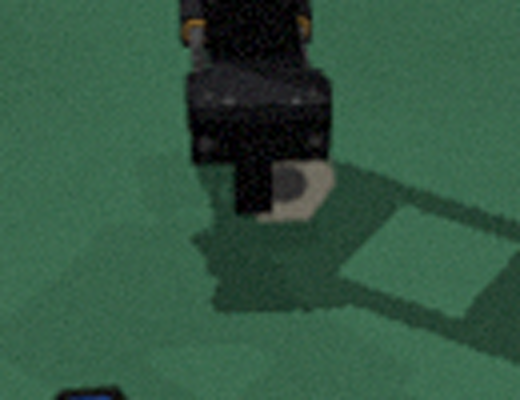

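The timer sits level in the grip at about crop pixel (300,190), lifted 11 mm, because pad friction is holding it from turning. I'll loosen to 3 N to see if it swings.

drive_tool([
  [0, 0, 0],
  [0, 0, 0],
  [0, 0, -0.2],
  [0, 0, 0.2],
  [0, 0, -0.2],
  [0, 0, 0.2],
  [0, 0, 0],
], yaw=[0, 0, 0, 0, 0, 0, 0], claw=[46, 46, 46, 46, 46, 46, 46], newtons=3)

```text
time: 5.52
ee_pos: [0.5484, -0.153, 0.0206]
ee_rot: [-0.0, 0.994, 0.105, -0.0]
ft_force: [-0.3, 0.4, -1.0]
width: 0.597
finger_force: 3.0
```

```bash
cat > crop.py <<'E'
from h import *; import sys
a=cams.grab_frame("side")
A=cv2.resize(a["frame"][90:160,285:375],(540,420),interpolation=cv2.INTER_CUBIC)
A=cv2.convertScaleAbs(A,alpha=1.6)
cv2.imwrite(f"pics/{sys.argv[1]}.png",A[...,::-1])
E
python3 crop.py s3
```

```text
(no output)
```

View pics/s3.png

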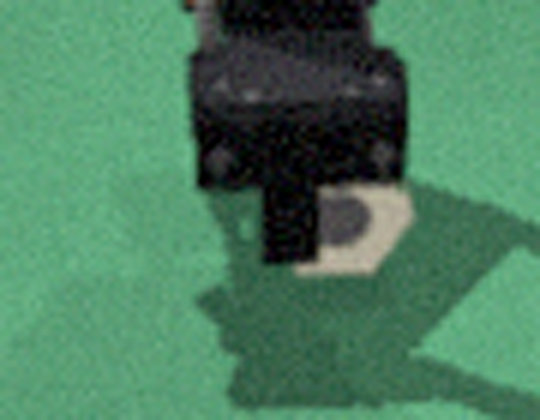

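It's still level (disc at crop (345,220), bottom edge flat at row 272), so the contact patch is too large. I'll set it down and grip only the upper part of the far corner, which gives less torsional friction and more leverage.

drive_tool([
  [0, 0, 0.2],
  [0, 0, 0.17],
  [0, 0, 0],
  [0, 0, 0],
  [0, 0, 0],
  [0, 0, 0],
  [0.15, 0, -0.2],
  [0.15, 0, -0.2],
  [0, 0, 0],
  [0, 0, 0],
  [0, 0, 0],
  [0, 0, 0],
  [0, 0, 0],
  [0, 0, 0],
], yaw=[0, 0, 0, 0, 0, 0, 0, 0, 0, 0, 0, 0, 0, 0], claw=[46, 46, 46, 58, 64, 64, 64, 64, 58, 52, 48, 46, 46, 46], newtons=3)

```text
time: 6.73
ee_pos: [0.5576, -0.1512, 0.0223]
ee_rot: [-0.0, 0.994, 0.105, 0.0]
ft_force: [0.7, 0.1, 3.2]
width: 0.594
finger_force: 3.0
```

drive_tool([
  [0, 0, -0.1],
  [0, 0, -0.1],
  [-0.03, 0, -0.1],
  [-0.03, 0, -0.1],
  [0, 0, 0],
  [0, 0, 0],
], yaw=[0, 0, 0, 0, 0, 0], claw=[46, 46, 46, 46, 46, 46])

```text
time: 7.23
ee_pos: [0.556, -0.1518, 0.0346]
ee_rot: [0.0, 0.994, 0.105, 0.0]
ft_force: [-0.3, 0.8, 0.9]
width: 0.596
finger_force: 3.0
```

```bash
python3 crop.py s4
```

```text
(no output)
```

View pics/s4.png

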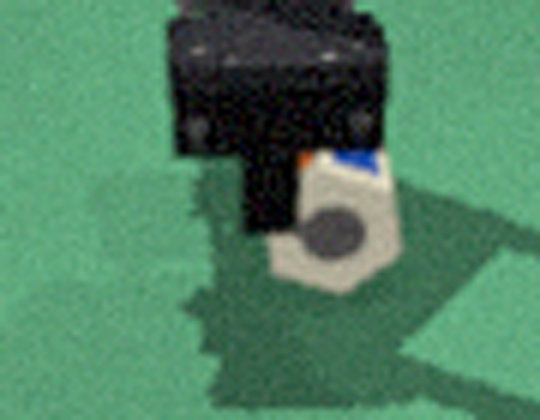

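It worked: the timer has pivoted about 25–30° onto its near bottom edge (crop (338,292)), and blue is tipping towards the robot. I'll continue the arc.

drive_tool([
  [-0.15, 0, -0.07],
  [-0.15, 0, -0.05],
  [-0.15, 0, -0.02],
  [-0.15, 0, 0],
  [-0.15, 0, 0.03],
  [-0.15, 0, 0.05],
  [0, 0, 0],
  [0, 0, 0],
], yaw=[0, 0, 0, 0, 0, 0, 0, 0], claw=[46, 46, 46, 46, 46, 46, 46, 46])

```text
time: 7.95
ee_pos: [0.5285, -0.1576, 0.0356]
ee_rot: [0.0, 0.994, 0.105, -0.001]
ft_force: [-1.2, -1.6, 2.4]
width: 0.596
finger_force: 3.0
```

```bash
python3 crop.py s5
```

```text
(no output)
```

View pics/s5.png

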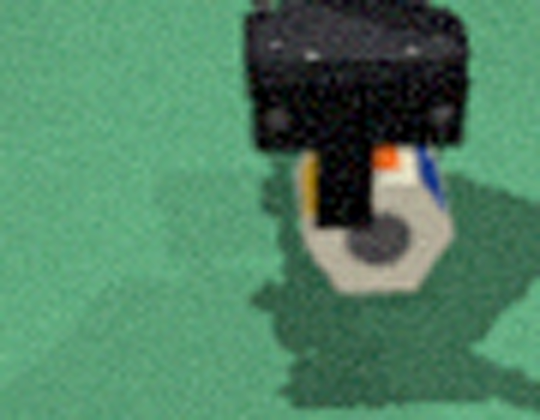

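The timer now lies flat (bottom edge level at crop row 292) with orange on top and blue facing the robot. Next: release and retreat.

drive_tool([
  [0, 0, 0],
  [0, 0, 0],
  [0, 0, 0],
  [0, 0, 0],
  [0, 0, -0.3],
  [0, 0, -0.6],
  [0, 0, -1],
  [0, 0, -1],
  [0, 0, -1],
  [0, 0, -1],
  [-0.5, 0, -1],
  [-0.5, 0, -0.5],
  [-0.5, 0, 0],
  [0, 0, 0],
], yaw=[0, 0, 0, 0, 0, 0, 0, 0, 0, 0, 0, 0, 0, 0], claw=[56, 62, 70, 80, 87, 87, 87, 87, 87, 87, 87, 87, 87, 87])

```text
time: 9.17
ee_pos: [0.4845, -0.1673, 0.2303]
ee_rot: [0.001, 0.994, 0.105, 0.001]
ft_force: [0.4, -0.9, -0.7]
width: 0.999
finger_force: 0.0
```

```bash
python3 look.py w6
```

```text
t 9.1667 pos [ 0.4845 -0.1673  0.2303] M [[0.978, 0.208, 0.002], [0.208, -0.978, -0.002], [0.002, 0.002, -1.0]] toolshift/30mm [ 2.232 -0.014  1.015] yaw about tool z -0.17092949873114094 q [-0.49 -0.06  1.81 -0.    1.39  0.87] 0.9985336152627227
0.97 [290.7, 128.6, 343.5, 181.8] [[0.489, -0.186, 0.028], [0.519, -0.161, 0.05], [0.543, -0.136, 0.052]] 1376 [ 0.5149 -0.1616  0.0504] ((515.0675048828125, -161.27703857421875), (31.897737503051758, 48.23098373413086), 12.190263748168945) ((516.3277587890625, -161.18919372558594), (52.34059143066406, 48.65513610839844), 11.979412078857422)
```

View pics/w6.png

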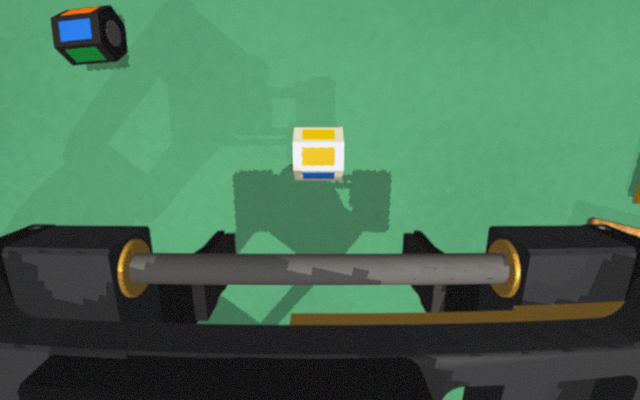

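The timer is flat at pixel (318,153), centre about (0.515, -0.161), 36 mm from the start. The top panel looks yellowish, so I'll check its colour from the other cameras.

```bash
python3 - <<'E'
from h import *
w=cv2.imread("pics/w6.png")[...,::-1]; v=cv2.imread("pics/w1.png")[...,::-1]
print("w6 top",w[156,318],"far",w[134,318],"near",w[175,318],"w1 far",v[117,290],"top",v[138,288],"near",v[159,288])
ims=[]
for c,(y,x) in (("top",(205,450)),("side",(122,335))):
    f=cams.grab_frame(c)["frame"]
    ims.append(cv2.resize(f[y-35:y+35,x-35:x+35],(400,400),interpolation=cv2.INTER_CUBIC))
cv2.imwrite("pics/f7.png",cv2.hconcat(ims)[...,::-1])
E
```

```text
w6 top [241 201  40] far [232 193  10] near [ 24  78 157] w1 far [238 119  10] top [ 88 161 243] near [ 26 127  56]
```

View pics/f7.png

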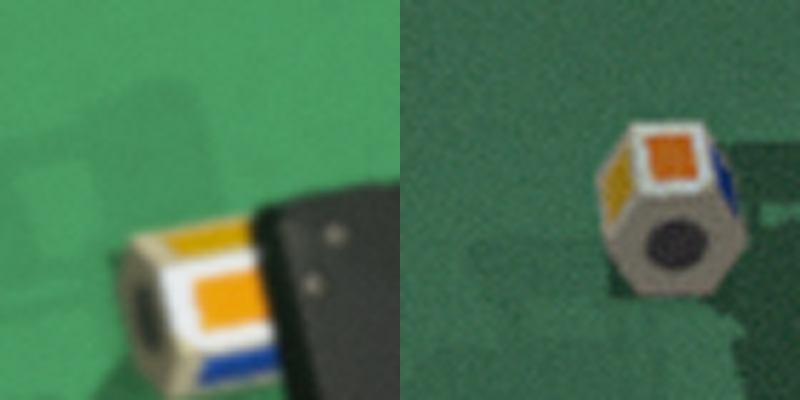

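Both fixed cameras show orange on top, yellow on the far side and blue on the near side. The wrist view just looked yellow from the lighting. The timer is flat and released, so I'm handing in.

```bash
python3 -c "
from rig import workorder
print(workorder.finish_job())"
```

```text
the job is handed in; nothing more can be done
None
```

The white timer now lies flat with its orange panel up, let go and about 36 mm from where it started; the arm kept well clear of the black timer and cup, and the job is handed in (no verdict was returned).

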